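# Tip the tall spice vials down and shut the beech tray

### The job

The beech tray cannot go in under the wire rack while its two tall glass vials stand up. Without gripping or lifting anything, gently push both tall vials over with the fingertips so that each lies flat along its lane with its cap towards the rack, and only then push the tray fully home by its front board. Leave the two squat vials standing in the tray and do not disturb the mill, mug, bowl and spoon beside the rack.

Things in the scene. Friction and masses are not known exactly. Their poses are not given: they have to be found in the camera images.
- tall_1: Tall square-section amber glass vial, 36 x 36 x 118 mm: glass body 98 mm high, then a round steel screw cap 32 mm wide and 20 mm high; about 0.17 kg. Starts standing upright in one of the four lanes of the tray, near the tray's front board. Origin at the centre of its underside, z along it towards the cap
- tall_2: Tall square-section amber glass vial, 36 x 36 x 118 mm: glass body 98 mm high, then a round steel screw cap 32 mm wide and 20 mm high; about 0.17 kg. Starts standing upright in one of the four lanes of the tray, near the tray's front board. Origin at the centre of its underside, z along it towards the cap. Same as tall_1, in another lane
- tall_1_mid (a point): Point inside tall_1, on its axis, 59 mm above its underside
- tall_2_mid (a point): Point inside tall_2, on its axis, 59 mm above its underside
- squat_1: Squat square-section amber glass vial, 40 x 40 x 62 mm with a round steel cap, about 0.11 kg, standing in another lane of the tray. Origin at the centre of its underside, z up. It fits under the rack and is to stay standing
- squat_2: Squat square-section amber glass vial, 40 x 40 x 62 mm with a round steel cap, about 0.11 kg, standing in another lane of the tray. Origin at the centre of its underside, z up. It fits under the rack and is to stay standing
- tray (a joint): How far the beech tray has been pushed in: about 0 to 0.02 m at the start (pulled out towards the robot), 0.17 m when fully home against its stop. It slides level along the tray's +x, stays where it is left, and needs about 3 N to move
- tray_floor (a point): Middle of the cork-lined floor of the tray, on its upper face, 22 mm above the worktop. x points the way the tray is pushed home (away from the robot, under the rack), y to the left, z up. The tray is 250 mm long and 250 mm wide, with side walls 20 mm above the floor; three beech battens along x, 6 mm thick and 14 mm high, at y = -58.5, 0 and 58.5 mm, part it into four lanes some 50 mm wide, one vial in each. It moves with the tray
- tray_front (a point): Middle of the outer face of the tray's plain front board (facing the robot), 31 mm above the worktop, where to push. The board is 12 mm thick and 260 mm wide, from 5 to 57 mm above the worktop; axes as tray_floor. It moves with the tray
- rack: Fixed steel wire rack over the tray's bay. Origin on the worktop; x away from the robot. Its wire bridge spans x = -30 to 190 mm and y = -140 to 140 mm on four corner legs, underside 104 mm above the worktop, and a mesh basket of small glass vials stands on it from x = 45 to 175 mm, up to 180 mm above the worktop. A squat vial passes beneath, a standing tall one does not. With the tray fully home, the outer face of its front board lies at x = -61 mm
- mill: Bystander: turned dark wood pepper mill, 54 mm wide, 157 mm high, standing left or right of the pulled-out tray; origin at the centre of its underside
- mug: Bystander: white mug, 78 mm wide, 85 mm high, handle to its +y, standing on the other side of the pulled-out tray; origin at the centre of its underside
- bowl: Bystander: small blue bowl, 90 mm wide, 40 mm high, left of the rack; origin at the centre of its underside
- spoon: Bystander: wooden spoon 200 mm long, lying on the worktop to the right of the tray and rack, outside the mug or mill; origin on its underside near mid-length
There are look-alikes about, which are no part of the job. Leave any purple look-alike of the tall_2 alone. Leave any yellow look-alike of the tall_1 alone.

How it is judged (in metres and radians):
On the way, in this order (a step that is already met when the one before it is completed fails the run):
1. both tall vials lie flat along their lanes, caps towards the rack, with the tray still pulled out (angle between tall_1's own z axis and vertical between 1.4 and 1.75 rad and angle between the z axis of each of tall_1, tall_2 and the x axis of tray_floor, either way round below 0.3 rad and z of tray_front in the frame of tall_1 below 0 m and z of tall_1_mid in the frame of tray_floor between 0 and 0.03 m and x of tall_1_mid in the frame of tray_floor between -0.12 and 0.12 m and y of tall_1_mid in the frame of tray_floor between -0.12 and 0.12 m and angle between tall_2's own z axis and vertical between 1.4 and 1.75 rad and z of tray_front in the frame of tall_2 below 0 m and z of tall_2_mid in the frame of tray_floor between 0 and 0.03 m and x of tall_2_mid in the frame of tray_floor between -0.12 and 0.12 m and y of tall_2_mid in the frame of tray_floor between -0.12 and 0.12 m and value of joint tray below 0.08 m), for 0.2 s.
2. the tray is pushed home (value of joint tray above 0.16 m), for 0.2 s.
At the end, for the whole second after the job is handed in: The tray is home (joint above 0.160 of 0.170 m); both tall vials lie within 0.17 rad of level on the tray's floor, along the lanes within 0.3 rad, caps towards the rack; both squat vials stand upright (within 0.15 rad) on the tray's floor; all four are at rest (below 0.02 m/s) (angle between tall_1's own z axis and vertical between 1.4 and 1.75 rad and angle between the z axis of each of tall_1, tall_2 and the x axis of tray_floor, either way round below 0.3 rad and z of tray_front in the frame of tall_1 below 0 m and z of tall_1_mid in the frame of tray_floor between 0 and 0.03 m and x of tall_1_mid in the frame of tray_floor between -0.12 and 0.12 m and y of tall_1_mid in the frame of tray_floor between -0.12 and 0.12 m and angle between tall_2's own z axis and vertical between 1.4 and 1.75 rad and z of tray_front in the frame of tall_2 below 0 m and z of tall_2_mid in the frame of tray_floor between 0 and 0.03 m and x of tall_2_mid in the frame of tray_floor between -0.12 and 0.12 m and y of tall_2_mid in the frame of tray_floor between -0.12 and 0.12 m and angle between each of squat_1, squat_2's own z axis and vertical below 0.15 rad and z of squat_1 in the frame of tray_floor between -0.008 and 0.008 m and z of squat_2 in the frame of tray_floor between -0.008 and 0.008 m and linear speed of each of tall_1, tall_2, squat_1, squat_2 below 0.02 m/s and value of joint tray above 0.16 m); the robot touches nothing.
It fails at once if a tall vial is lifted (middle 25 mm higher than when standing) (height (world z) of any of tall_1_mid, tall_2_mid above 0.106 m).
It fails at once if a squat vial is tipped (over 0.4 rad) or lifted (over 15 mm) (angle between any of squat_1, squat_2's own z axis and vertical above 0.4 rad or height (world z) of any of squat_1, squat_2 above 0.037 m).
It fails at once if a glass vial is pressed or squeezed hard by the fingers (over 25 N) (contact force between the fingers and tall_1 above 25 N or contact force between the fingers and tall_2 above 25 N or contact force between the fingers and squat_1 above 25 N or contact force between the fingers and squat_2 above 25 N).
It fails at once if the mill, mug, bowl or spoon is moved more than 30 mm (distance of any of mill, mug, bowl, spoon from where it was at the start of the episode above 0.03 m).
It also fails if it takes over 58 s, if anything falls off the work surface, if the arm or the gripper's body presses on something with over 40 N, if the wrist force passes 120 N, or if a joint passes its speed limit or range.

### The arm

A 6-joint arm with a two-finger parallel gripper is mounted at the origin on the work surface. World frame = base frame: x ahead of the robot, y to its left, z up, the work surface at z = 0. Lengths are in mm, angles in rad, forces in N, time in s.
With the tool pointing down it reaches from about 325 to 850 mm from the base axis. Payload 4.4 kg.
Tool frame: the origin (TCP) lies at the very end of the fingers, on their centre line; the grasp point (between the pads) lies 19 mm behind it; z points along the fingers, y is the direction in which the jaws open and shut (so a half turn about z gives the same grasp; the last joint's range is limited). The gripper opens to 94 mm and grips with 3 to 60 N. Pads are 16 mm wide; open, the fingers measure 119 mm over their backs; the gripper's body (75 mm by 177 mm) begins 78 mm behind the grasp point.
Start: joints at [1.149, 0.207, 1.542, -0, 1.393, -0.15], TCP at [154.377, 553.891, 205.447] pointing down, gripper open.
Joint ranges: [-2.73, 2.73], [-0.86, 2.22], [0.23, 2.46], [-1.11, 4.25], [0.08, 2.63], [-2.82, 2.82]. Speed limits (rad/s): [2.79, 2.79, 3.14, 3.14, 3.14, 3.14].

### API

Orientations are given as a 3x3 rotation matrix whose columns are the frame's x, y, z axes.
In Python, from rig import env gives the robot as it stands. The module is installed in compiled form; this text tells all that it offers.
- The arm moves only by the tool play_rows, never from a script. Its argument "series" is a list of rows, each a list of 3 entries, a list of its own where there are three numbers: the shift along the tool's x, y, z in m, then the turn, a rotation vector about the tool's x, y, z in rad, then the finger opening in m, from 0 to 0.094. In form: [[[x, y, z], [rx, ry, rz], grip], ...]. A call has 1 to 10 rows; each row shifts and turns the commanded pose from where the row before left it, along the tool's axes as they then stand; what a row does not reach is not made up. A row lasts 1/12 s, in which the tool goes at most 41.7 mm and 7.16 degrees, less where a joint would pass 70% of its speed; a pose out of reach is approached as far as the arm can. A call is refused whole if a number of a shift passes 0.0417 or a number of a turn 0.125, either way. A call with a gripper value outside its range is refused whole. The fingers move at their own pace and stop on an object; "force" is the grip in N (left out, the last holds). Time passes only in rows, so rows that do not move let the fingers close. It gives the time, the measured TCP pose, the force and the opening at its end, in the units of the state.
- env.read_state(): the state, without advancing time (a new reading comes with each control period).
- env.read_camera(name): name is "scene" or "top"; returns a dict with "color" (420x560x3 uint8, blue, green, red), "fx", "fy", "cx", "cy" (pixels), "k1" (the pictures are not rectified: a ray, as slopes to the right and down, at radius r is drawn at 1 + k1 r^2 times it, then the intrinsics apply), "R" (3x3) and "t" (3): a world point X has camera coordinates R X + t. Camera axes: x right, y down, z forward; pixel columns grow to the right and rows downward; lengths in mm; the calibration is good to about 2 mm. A picture is of the moment at which its call begins. There is no depth.
- env.job_done(): hands the job in, once; it reports no verdict.
Trained networks look in a picture, given as the dict that the camera call returned (one of the last four; its "shot" number tells which), for a name from the list of things; names that differ only in an ending like _2 or _b are one class to them, and where a whole thing is asked for, a point or a joint stands for the part that bears it (a point fixed in the world has none). Each returns a list of dicts, best first, with "p" (0 to 1); they miss things now and then, are a little off and sometimes report something else, mostly with a low value. They report only what shows in the picture. A call takes as long as a camera call. They do not tell look-alikes from the thing itself.
- env.spot_in(picture, query): "bbox" ([left, top, right, bottom] in pixels, round what is visible of it).
- env.tip_of(picture, query): "pixel" ([row, column] in pixels: a listed point, or the origin of a listed thing).
The state is a dict: "time_s": time; "qpos": joint angles; "qvel": joint speeds; "tau": joint torques, N m; "position": TCP position; "eef_rot": TCP orientation; "force": force on the tool from outside, world axes, zero at the start; "ft_torque": the same for the moment, N m; "width": opening from 0.0 (shut) to 1.0 (fully open).
Only numpy, scipy, OpenCV 4.12 (cv2) and the standard library are available. Lean on these libraries where they do the work, as an engineer would, in place of code of your own. Each camera call takes 0.05 s, during which the arm holds its last target. There are 200 camera calls.

## Working session

There is one attempt and no reset: what is moved stays moved. The work goes in short steps, Python scripts to look and compute and a tool call to move; the robot and the scene stay as the last step left them, time stands still between calls to the robot, and variables do not carry over. Pictures are saved under pics/ and viewed, about 8 in all and at most 12, crops included, and the job is handed in when it is done.

Besides the shell and the picture viewer there is one more tool, called after "Call:" by a JSON object that holds its "name" and its "arguments", one argument or row to a line. play_rows: Moves the arm, as the interface text tells. Its arguments: {"type":"object","properties":{"series":{"type":"array"},"force":{"type":"number"}},"required":["series"]}

```bash
mkdir -p pics; cat > h.py <<'E'
import numpy as np, cv2
from rig import env
def ray(c,row,col):
    K=np.array([[c["fx"],0,c["cx"]],[0,c["fy"],c["cy"]],[0,0,1.]])
    p=cv2.undistortPoints(np.array([[[col,row]]],float),K,np.array([c["k1"],0,0,0.]))[0,0]
    R=np.array(c["R"]);t=np.array(c["t"]).ravel()
    return -R.T@t, R.T@np.array([p[0],p[1],1])
def onz(c,row,col,z):
    o,d=ray(c,row,col); return o+d*(z-o[2])/d[2]
def proj(c,X):
    K=np.array([[c["fx"],0,c["cx"]],[0,c["fy"],c["cy"]],[0,0,1.]])
    R=np.array(c["R"]);t=np.array(c["t"]).ravel()
    return cv2.projectPoints(np.array(X,float).reshape(-1,1,3),cv2.Rodrigues(R)[0],t,K,np.array([c["k1"],0,0,0.]))[0].reshape(-1,2)
E
python3 - <<'E'
from h import *
s=env.read_state();print({k:np.round(s[k],3) for k in("time_s","position","eef_rot","force","width")})
Z=dict(tall_1=0,tall_1_mid=81,squat_1=22,tray_floor=22,tray_front=31,rack=0,mill=0,mug=0,bowl=0,spoon=0)
Z['tall_1']=22
for n in("scene","top"):
    c=env.read_camera(n);cv2.imwrite(f"pics/{n}0.png",c["color"])
    print(n,np.round(ray(c,210,280),2))
    for q,z in Z.items():
        for r in env.tip_of(c,q)[:5]: print(q,np.round(r["p"],2),np.round(r["pixel"]),np.round(onz(c,*r["pixel"],z)[:2]))
E
```

```text
{'time_s': np.float64(0.0), 'position': array([154.067, 553.164, 204.318]), 'eef_rot': array([[-0.963,  0.268, -0.001],
       [ 0.268,  0.963, -0.002],
       [ 0.   , -0.002, -1.   ]]), 'force': array([ 0.037,  0.549, -0.99 ]), 'width': np.float64(1.001)}
scene [[ 1.35294e+03 -5.77370e+02  7.10720e+02]
 [-6.90000e-01  4.70000e-01 -5.50000e-01]]
tall_1 0.96 [231. 263.] [535. -70.]
tall_1 0.96 [189. 346.] [513. 188.]
tall_1 0.83 [206. 333.] [552. 114.]
tall_1 0.73 [213. 232.] [434. -88.]
tall_1_mid 0.8 [204. 262.] [521. -61.]
tall_1_mid 0.56 [191. 230.] [433. -87.]
squat_1 0.97 [216. 306.] [546.  41.]
squat_1 0.84 [223. 284.] [539. -16.]
tray_floor 0.74 [240. 316.] [630.   2.]
tray_front 0.76 [207. 290.] [504.  25.]
rack 0.8 [271. 338.] [716.  -8.]
rack 0.3 [234. 262.] [517. -60.]
mill 0.76 [208. 390.] [613. 239.]
mill 0.48 [208. 288.] [465.  47.]
mug 0.61 [255. 205.] [ 508. -200.]
spoon 0.9 [290. 167.] [ 562. -316.]
spoon 0.59 [270. 338.] [714.  -6.]
top [[ 3.12320e+02 -1.14000e+00  1.18461e+03]
 [ 2.00000e-01  0.00000e+00 -9.80000e-01]]
tall_1 0.86 [211. 238.] [545. 110.]
tall_1 0.83 [239. 194.] [468. 219.]
tall_1 0.8 [270. 308.] [401. -73.]
tall_1 0.59 [221. 309.] [525. -71.]
tall_1_mid 0.74 [269. 313.] [399. -81.]
tall_1_mid 0.65 [216. 309.] [528. -69.]
squat_1 0.64 [215. 310.] [540. -75.]
squat_1 0.64 [188. 197.] [601. 220.]
squat_1 0.59 [213. 263.] [541.  46.]
squat_1 0.5 [220. 288.] [526. -18.]
tray_floor 0.79 [182. 283.] [627.  -2.]
tray_front 0.56 [228. 273.] [501.  19.]
rack 0.57 [152. 293.] [715. -27.]
mill 0.59 [186. 196.] [612. 229.]
mug 0.85 [226. 359.] [ 521. -204.]
bowl 0.87 [144. 198.] [731. 232.]
spoon 0.94 [209. 403.] [ 570. -323.]
```

View pics/scene0.png

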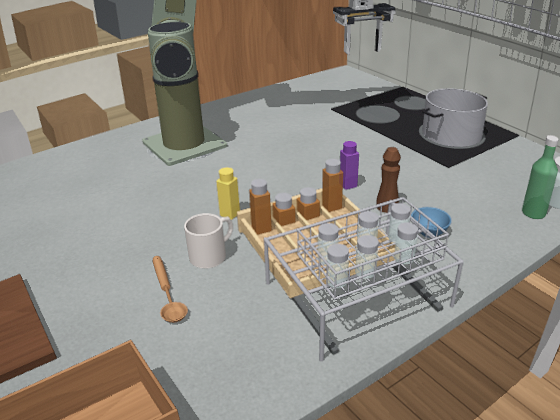

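View pics/top0.png

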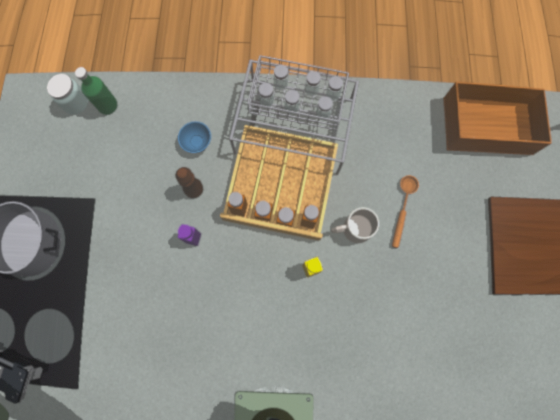

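The scene view shows the tall vials in the tray's outer lanes (scene px ~(333,185) and (260,205)) and the squat ones in the inner lanes. The purple look-alike is at (349,165) and the yellow at (228,193). In the top view the tray is turned slightly clockwise. I'll zoom in to measure it.

```bash
python3 - <<'E'
from h import *
a=cv2.imread("pics/top0.png")[120:250,175:345];b=cv2.imread("pics/scene0.png")[130:300,215:415]
cv2.imwrite("pics/c1.png",cv2.resize(a,(784,600),interpolation=cv2.INTER_CUBIC))
cv2.imwrite("pics/c2.png",cv2.resize(b,(705,600),interpolation=cv2.INTER_CUBIC))
E
```

```text
(no output)
```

View pics/c1.png

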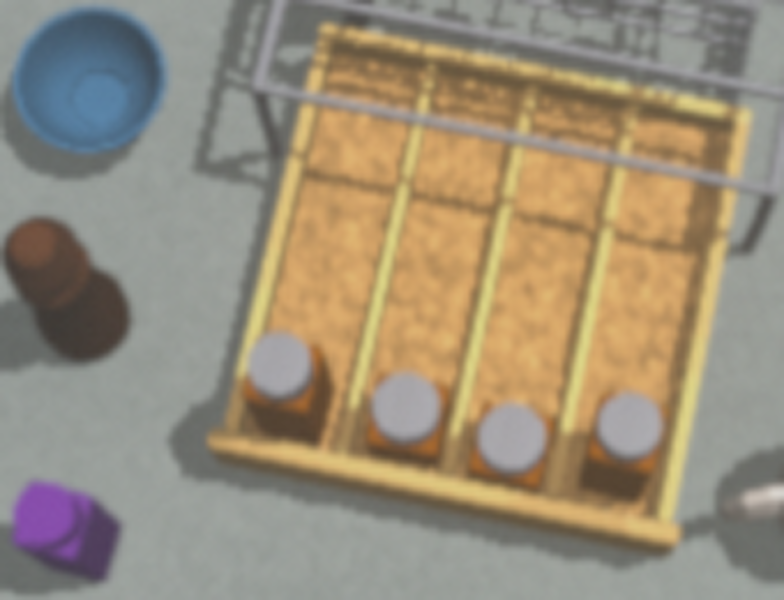

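View pics/c2.png

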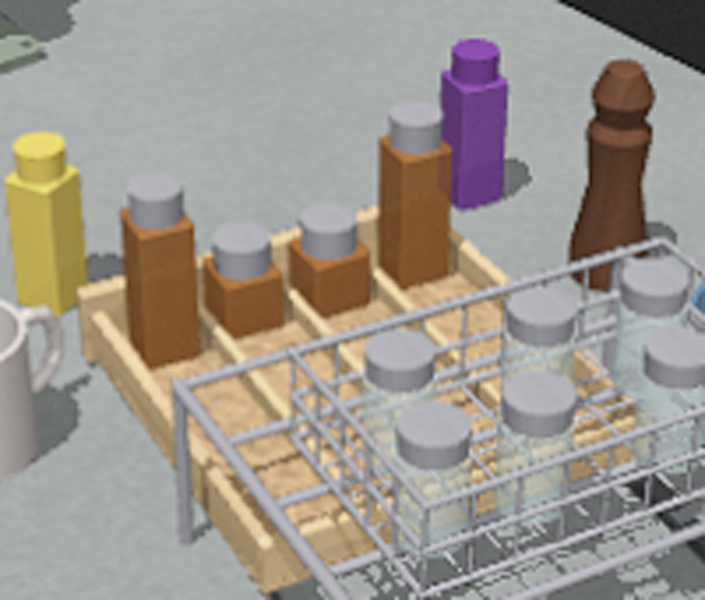

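The zoomed crops show the tall caps at (280,365) and (630,425) in the top crop, the squat caps at (407,407) and (513,438), and the front board running from (210,437) to (680,530). Next I'll turn these into positions.

```bash
python3 - <<'E'
from h import *
c=env.read_camera("top");d=env.read_camera("scene")
P=lambda x,y,z:np.round(onz(c,120+y*130/600,175+x*170/784,z),1)
Q=lambda x,y,z:np.round(onz(d,130+y*170/600,215+x*200/705,z),1)
for n,a in dict(tL=(280,365,140),tR=(630,425,140),sL=(407,407,84),sR=(513,438,84),bLin=(213,436,57),bRin=(680,526,57),bLout=(209,450,57),bRout=(675,546,57),midfar=(530,90,36),midnear=(455,440,36),Lfar=(325,30,42),Rfar=(745,112,42),purp=(47,520,118),railL=(262,90,104),railR=(778,190,104)).items(): print(n,P(*a))
for n,a in dict(tL=(415,112,140),tR=(155,185,140),sL=(329,214,84),sR=(242,234,84),bRcorner=(80,288,57),mill=(625,70,157),purp=(475,48,118),yel=(40,145,118),railR=(182,385,104),railL=(660,243,104)).items(): print('S',n,Q(*a))
E
```

```text
tL [548.8 106.  140. ]
tR [524.4 -70.6 140. ]
sL [541.2  43.5  84. ]
sR [526.6 -13.   84. ]
bLin [527.  148.6  57. ]
bRin [ 487.1 -104.1   57. ]
bLout [519.2 150.3  57. ]
bRout [ 476.2 -101.7   57. ]
midfar [738.  -16.6  36. ]
midnear [533.6  18.3  36. ]
Lfar [768.  101.7  42. ]
Rfar [ 727.4 -138.8   42. ]
purp [468.8 222.8 118. ]
railL [707.8 128.1 104. ]
railR [ 661.8 -149.2  104. ]
S tL [551.2 109.6 140. ]
S tR [527.  -67.8 140. ]
S sL [542.4  48.9  84. ]
S sR [528.4  -7.8  84. ]
S bRcorner [483.  -99.1  57. ]
S mill [612.7 229.9 157. ]
S purp [474.6 227.9 118. ]
S yel [408.8 -78.6 118. ]
S railR [ 658.3 -138.9  104. ]
S railL [713.2 164.6 104. ]
```

Call:
{"name": "play_rows", "arguments": {
  "series": [
    [[0,0,0],[0,0,-0.108],0],
    [[-0.022,-0.021,0],[0,0,0],0],
    [[-0.022,-0.021,0],[0,0,0],0],
    [[-0.022,-0.021,0],[0,0,0],0],
    [[-0.022,-0.021,0],[0,0,0],0],
    [[-0.022,-0.021,0],[0,0,0],0],
    [[-0.022,-0.021,0],[0,0,0],0],
    [[-0.022,-0.021,0],[0,0,0],0],
    [[-0.022,-0.021,0],[0,0,0],0],
    [[-0.022,-0.021,0],[0,0,0],0]
  ],
  "force": 20
}}

```text
time_s: 2.03
position: [319.6, 333.9, 205.7]
eef_rot: [[-0.987, 0.163, 0.001], [0.163, 0.987, 0.0], [-0.0, 0.0, -1.0]]
force: [-0.0, 0.9, -0.1]
width: 0.323
```

Call:
{"name": "play_rows", "arguments": {
  "series": [
    [[-0.022,-0.021,0],[0,0,0],0],
    [[-0.022,-0.021,0],[0,0,0],0],
    [[-0.022,-0.021,0],[0,0,0],0],
    [[-0.022,-0.021,0],[0,0,0],0],
    [[-0.022,-0.021,0],[0,0,0],0],
    [[-0.022,-0.021,0],[0,0,0],0],
    [[-0.022,-0.021,0],[0,0,0],0],
    [[-0.022,-0.021,0],[0,0,0],0],
    [[0,0,0],[0,0,0],0],
    [[0,0,0],[0,0,0],0]
  ]
}}

```text
time_s: 2.87
position: [465.7, 139.7, 205.5]
eef_rot: [[-0.986, 0.166, -0.0], [0.166, 0.986, 0.0], [0.0, 0.0, -1.0]]
force: [-0.3, 0.6, 0.9]
width: 0.008
```

```bash
cat >> h.py <<'E'
U=np.array([.987,-.162]);V=np.array([.162,.987])
def rep():
    s=env.read_state();p=np.array(s["position"]);r=p[:2]-[496,24.2]
    print(round(float(s["time_s"]),2),"pos",np.round(p,1),"u %.1f v %.1f"%(r@U,r@V),"F",np.round(s["force"],1),"w",round(float(s["width"]),2));print(np.round(s["eef_rot"],3))
E
python3 -c "from h import *;rep()"
```

```text
2.87 pos [465.7 139.7 205.5] u -48.6 v 109.1 F [-0.3  0.6  0.9] w 0.01
[[-0.986  0.166 -0.   ]
 [ 0.166  0.986  0.   ]
 [ 0.     0.    -1.   ]]
```

Call:
{"name": "play_rows", "arguments": {
  "series": [
    [[-0.012,-0.006,0],[0,0,0],0],
    [[-0.012,-0.006,0.016],[0,0,0],0],
    [[-0.012,-0.006,0.016],[0,0,0],0],
    [[-0.01,0,0.016],[0,0,0],0],
    [[0,0,0.016],[0,0,0],0],
    [[0,0,0.016],[0,0,0],0],
    [[0,0,0.016],[0,0,0],0],
    [[0,0,0],[0,0,0],0],
    [[0,0,0],[0,0,0],0]
  ]
}}

```text
time_s: 3.62
position: [506.6, 116.1, 108.7]
eef_rot: [[-0.987, 0.162, -0.002], [0.162, 0.987, -0.0], [0.002, -0.0, -1.0]]
force: [0.9, -0.1, 0.4]
width: 0.0
```

```bash
python3 - <<'E'
from h import *
rep()
a=env.read_camera("top")["color"][120:250,175:345];b=env.read_camera("scene")["color"][130:300,215:415]
cv2.imwrite("pics/d1.png",np.hstack([cv2.resize(a,(400,340),interpolation=cv2.INTER_CUBIC),cv2.resize(b,(400,340),interpolation=cv2.INTER_CUBIC)]))
E
```

```text
3.62 pos [506.6 116.1 108.7] u -4.4 v 92.4 F [ 0.9 -0.1  0.4] w 0.0
[[-0.987  0.162 -0.002]
 [ 0.162  0.987 -0.   ]
 [ 0.002 -0.    -1.   ]]
```

View pics/d1.png

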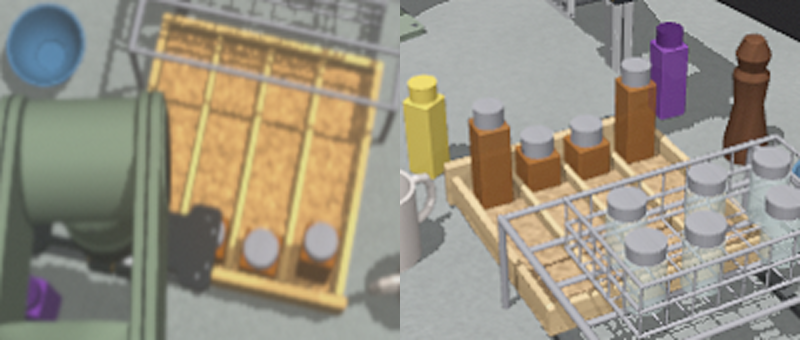

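The fingers sit right behind the left tall vial, at (622,40) in the right half. I'll push it over slowly.

Call:
{"name": "play_rows", "arguments": {
  "series": [
    [[-0.005,0,0],[0,0,0],0],
    [[-0.005,0,0],[0,0,0],0],
    [[-0.004,0,0],[0,0,0],0],
    [[-0.004,0,0],[0,0,0],0],
    [[-0.004,0,0],[0,0,0],0],
    [[-0.004,0,0],[0,0,0],0],
    [[-0.004,0,0],[0,0,0],0],
    [[-0.004,0,0],[0,0,0],0],
    [[-0.004,0,0],[0,0,0],0],
    [[-0.004,0,0],[0,0,0],0]
  ]
}}

```text
time_s: 4.55
position: [549.5, 108.4, 109.4]
eef_rot: [[-0.987, 0.163, 0.0], [0.163, 0.987, -0.0], [-0.0, -0.0, -1.0]]
force: [0.8, -0.5, -0.0]
width: 0.007
```

Call:
{"name": "play_rows", "arguments": {
  "series": [
    [[-0.004,0,0],[0,0,0],0],
    [[-0.004,0,0],[0,0,0],0],
    [[-0.004,0,0],[0,0,0],0],
    [[-0.004,0,0],[0,0,0],0],
    [[0,0,0],[0,0,0],0],
    [[0,0,0],[0,0,0],0],
    [[0,0,0],[0,0,0],0],
    [[0,0,0],[0,0,0],0],
    [[0,0,0],[0,0,0],0]
  ]
}}

```text
time_s: 5.3
position: [564.6, 106.1, 109.4]
eef_rot: [[-0.987, 0.163, -0.0], [0.163, 0.987, 0.0], [0.0, -0.0, -1.0]]
force: [-0.1, 1.2, -0.0]
width: 0.003
```

```bash
python3 - <<'E'
from h import *
rep()
b=env.read_camera("scene")["color"][130:300,215:415]
cv2.imwrite("pics/e1.png",cv2.resize(b,(600,510),interpolation=cv2.INTER_CUBIC))
E
```

```text
5.3 pos [564.6 106.1 109.4] u 54.4 v 91.9 F [-0.1  1.2 -0. ] w 0.0
[[-0.987  0.163 -0.   ]
 [ 0.163  0.987  0.   ]
 [ 0.    -0.    -1.   ]]
```

View pics/e1.png

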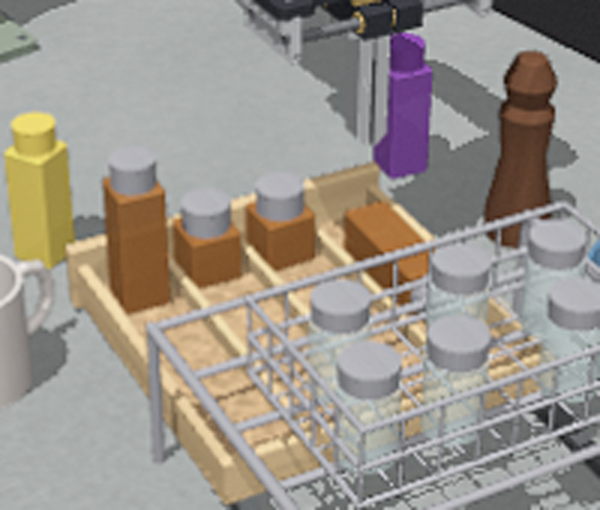

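The left tall vial lies flat in its lane, cap towards the rack, at about (385,245). I'll back off and move across behind the right one.

Call:
{"name": "play_rows", "arguments": {
  "series": [
    [[0.02,0,0],[0,0,0],0],
    [[0.02,0,0],[0,0,0],0],
    [[0.02,0,0],[0,0,0],0],
    [[0,-0.025,0],[0,0,0],0],
    [[0,-0.03,0],[0,0,0],0],
    [[0,-0.03,0],[0,0,0],0],
    [[0,-0.03,0],[0,0,0],0],
    [[0,-0.03,0],[0,0,0],0],
    [[0,-0.03,0],[0,0,0],0],
    [[0,-0.004,0],[0,0,0],0]
  ]
}}

```text
time_s: 6.18
position: [476.1, -64.6, 109.8]
eef_rot: [[-0.986, 0.167, 0.001], [0.167, 0.986, -0.002], [-0.001, -0.002, -1.0]]
force: [1.5, 0.5, -0.3]
width: 0.007
```

```bash
python3 - <<'E'
from h import *
rep()
c=env.read_camera("scene")
for q,z in(("tall_1",22),("tall_1_mid",81)):
  for r in env.tip_of(c,q): 
    p=onz(c,*r["pixel"],z)[:2]-[496,24.2];print(q,round(r["p"],2),np.round(r["pixel"]),"uv",np.round([p@U,p@V],1))
E
```

```text
6.18 pos [476.1 -64.6 109.8] u -5.3 v -90.8 F [ 1.5  0.5 -0.3] w 0.01
[[-0.986  0.167  0.001]
 [ 0.167  0.986 -0.002]
 [-0.001 -0.002 -1.   ]]
tall_1 0.68 [185. 345.] uv [-29.9 172.1]
tall_1 0.63 [230. 263.] uv [ 49.1 -83.7]
tall_1 0.63 [203. 339.] uv [ 34.2 116.4]
tall_1 0.58 [216. 230.] uv [ -34.1 -128.5]
tall_1_mid 0.87 [193. 228.] uv [ -38.3 -126.8]
tall_1_mid 0.64 [206. 257.] uv [ 43.1 -91.4]
tall_1_mid 0.48 [207. 388.] uv [175.2 151.9]
```

Aligned at v ≈ −88. Pushing.

Call:
{"name": "play_rows", "arguments": {
  "series": [
    [[-0.006,0.002,0],[0,0,0],0],
    [[-0.005,0,0],[0,0,0],0],
    [[-0.005,0,0],[0,0,0],0],
    [[-0.004,0,0],[0,0,0],0],
    [[-0.004,0,0],[0,0,0],0],
    [[-0.004,0,0],[0,0,0],0],
    [[-0.004,0,0],[0,0,0],0],
    [[-0.004,0,0],[0,0,0],0],
    [[-0.004,0,0],[0,0,0],0],
    [[-0.004,0,0],[0,0,0],0]
  ]
}}

```text
time_s: 7.17
position: [520.6, -66.2, 109.4]
eef_rot: [[-0.987, 0.163, 0.0], [0.163, 0.987, -0.0], [-0.0, -0.0, -1.0]]
force: [-0.3, 0.7, 0.5]
width: 0.006
```

Call:
{"name": "play_rows", "arguments": {
  "series": [
    [[-0.004,0,0],[0,0,0],0],
    [[-0.004,0,0],[0,0,0],0],
    [[-0.004,0,0],[0,0,0],0],
    [[-0.004,0,0],[0,0,0],0],
    [[-0.003,0,0],[0,0,0],0],
    [[0,0,0],[0,0,0],0],
    [[0,0,0],[0,0,0],0],
    [[0,0,0],[0,0,0],0],
    [[0,0,0],[0,0,0],0],
    [[0,0,0],[0,0,0],0]
  ]
}}

```text
time_s: 8.0
position: [538.7, -69.1, 109.4]
eef_rot: [[-0.987, 0.163, -0.0], [0.163, 0.987, 0.0], [0.0, 0.0, -1.0]]
force: [0.3, 0.2, 0.2]
width: 0.008
```

Call:
{"name": "play_rows", "arguments": {
  "series": [
    [[0.02,0,0],[0,0,0],0],
    [[0.02,0,0],[0,0,0],0],
    [[0.025,0,0],[0,0,0],0],
    [[0.025,0,0],[0,0,0],0],
    [[0,0,0],[0,0,0],0],
    [[0,0,0],[0,0,0],0]
  ]
}}

```text
time_s: 8.5
position: [449.2, -54.2, 109.4]
eef_rot: [[-0.987, 0.163, 0.0], [0.163, 0.987, 0.0], [-0.0, 0.0, -1.0]]
force: [0.2, -0.1, 1.0]
width: 0.006
```

```bash
python3 - <<'E'
from h import *
rep()
a=env.read_camera("top")["color"][120:250,175:345];b=env.read_camera("scene")["color"][130:300,215:415]
cv2.imwrite("pics/f1.png",np.hstack([cv2.resize(a,(400,340),interpolation=cv2.INTER_CUBIC),cv2.resize(b,(400,340),interpolation=cv2.INTER_CUBIC)]))
E
```

```text
8.5 pos [449.2 -54.2 109.4] u -33.5 v -84.9 F [ 0.2 -0.1  1. ] w 0.01
[[-0.987  0.163  0.   ]
 [ 0.163  0.987  0.   ]
 [-0.     0.    -1.   ]]
```

View pics/f1.png

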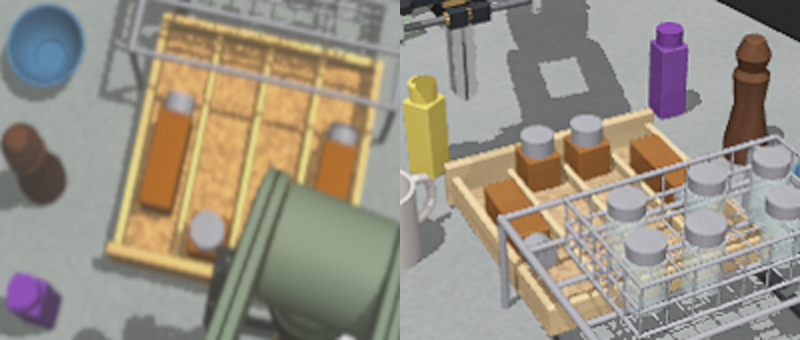

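Both tall vials lie flat along their lanes, caps towards the rack (left half: (170,150) and (337,160)), and the squat vials are standing. Next I'll move to the middle of the front board and go down.

Call:
{"name": "play_rows", "arguments": {
  "series": [
    [[0,0.021,0],[0,0,0],0],
    [[0,0.021,0],[0,0,0],0],
    [[0,0.021,0],[0,0,0],0],
    [[0,0.021,0],[0,0,0],0],
    [[0,0,0.02],[0,0,0],0],
    [[0,0,0.02],[0,0,0],0],
    [[0,0,0.02],[0,0,0],0],
    [[0,0,0.009],[0,0,0],0],
    [[0,0,0],[0,0,0],0],
    [[0,0,0],[0,0,0],0]
  ]
}}

```text
time_s: 9.43
position: [464.4, 28.3, 40.4]
eef_rot: [[-0.987, 0.163, -0.0], [0.163, 0.987, 0.0], [0.0, -0.0, -1.0]]
force: [0.6, 0.0, 0.5]
width: 0.003
```

```bash
python3 -c "from h import *;rep()"
```

```text
9.43 pos [464.4  28.3  40.4] u -31.8 v -1.1 F [0.6 0.  0.5] w 0.0
[[-0.987  0.163 -0.   ]
 [ 0.163  0.987  0.   ]
 [ 0.    -0.    -1.   ]]
```

Call:
{"name": "play_rows", "arguments": {
  "series": [
    [[-0.006,0,0],[0,0,0],0],
    [[-0.006,0,0],[0,0,0],0],
    [[-0.003,0,0],[0,0,0],0],
    [[-0.002,0,0],[0,0,0],0],
    [[-0.002,0,0],[0,0,0],0],
    [[-0.002,0,0],[0,0,0],0],
    [[-0.002,0,0],[0,0,0],0],
    [[-0.002,0,0],[0,0,0],0],
    [[-0.003,0,0],[0,0,0],0],
    [[-0.003,0,0],[0,0,0],0]
  ]
}}

```text
time_s: 10.27
position: [493.1, 23.6, 40.1]
eef_rot: [[-0.987, 0.163, -0.003], [0.163, 0.987, 0.0], [0.003, -0.0, -1.0]]
force: [-3.1, 0.1, 2.3]
width: 0.007
```

Call:
{"name": "play_rows", "arguments": {
  "series": [
    [[-0.004,0,0],[0,0,0],0],
    [[-0.004,0,0],[0,0,0],0],
    [[-0.004,0,0],[0,0,0],0],
    [[-0.004,0,0],[0,0,0],0],
    [[-0.004,0,0],[0,0,0],0],
    [[-0.004,0,0],[0,0,0],0],
    [[-0.004,0,0],[0,0,0],0],
    [[-0.004,0,0],[0,0,0],0],
    [[-0.004,0,0],[0,0,0],0],
    [[-0.004,0,0],[0,0,0],0]
  ]
}}

```text
time_s: 11.1
position: [533.9, 16.5, 40.1]
eef_rot: [[-0.987, 0.163, -0.001], [0.163, 0.987, -0.0], [0.001, -0.001, -1.0]]
force: [-3.0, -1.9, -1.2]
width: 0.004
```

```bash
python3 - <<'E'
from h import *
rep()
a=env.read_camera("top")["color"][120:250,175:345];b=env.read_camera("scene")["color"][130:300,215:415]
cv2.imwrite("pics/g1.png",np.hstack([cv2.resize(a,(400,340),interpolation=cv2.INTER_CUBIC),cv2.resize(b,(400,340),interpolation=cv2.INTER_CUBIC)]))
E
```

```text
11.1 pos [533.9  16.5  40.1] u 38.6 v -1.5 F [-3.  -1.9 -1.2] w 0.0
[[-0.987  0.163 -0.001]
 [ 0.163  0.987 -0.   ]
 [ 0.001 -0.001 -1.   ]]
```

View pics/g1.png

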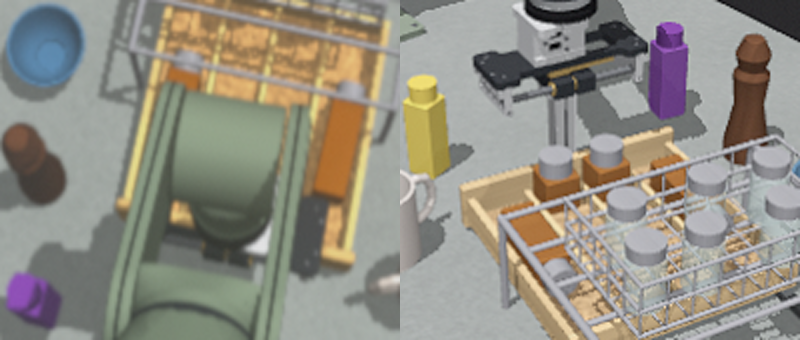

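The tray slides at about 3 N, both tall vials are still flat and both squat ones still stand. Continuing.

Call:
{"name": "play_rows", "arguments": {
  "series": [
    [[-0.004,0,0],[0,0,0],0],
    [[-0.004,0,0],[0,0,0],0],
    [[-0.004,0,0],[0,0,0],0],
    [[-0.004,0,0],[0,0,0],0],
    [[-0.004,0,0],[0,0,0],0],
    [[-0.004,0,0],[0,0,0],0],
    [[-0.004,0,0],[0,0,0],0],
    [[-0.004,0,0],[0,0,0],0],
    [[-0.004,0,0],[0,0,0],0],
    [[-0.004,0,0],[0,0,0],0]
  ]
}}

```text
time_s: 12.03
position: [573.9, 10.1, 40.6]
eef_rot: [[-0.987, 0.163, 0.0], [0.163, 0.987, -0.0], [-0.0, -0.0, -1.0]]
force: [-3.9, -1.3, 1.9]
width: 0.005
```

Call:
{"name": "play_rows", "arguments": {
  "series": [
    [[-0.004,0,0],[0,0,0],0],
    [[-0.004,0,0],[0,0,0],0],
    [[-0.004,0,0],[0,0,0],0],
    [[-0.004,0,0],[0,0,0],0],
    [[-0.004,0,0],[0,0,0],0],
    [[-0.004,0,0],[0,0,0],0],
    [[-0.004,0,0],[0,0,0],0],
    [[-0.004,0,0],[0,0,0],0],
    [[-0.004,0,0],[0,0,0],0],
    [[-0.004,0,0],[0,0,0],0]
  ]
}}

```text
time_s: 12.87
position: [613.1, 3.6, 40.4]
eef_rot: [[-0.987, 0.163, -0.0], [0.163, 0.987, -0.0], [0.0, -0.0, -1.0]]
force: [-3.6, -1.8, 1.2]
width: 0.006
```

Call:
{"name": "play_rows", "arguments": {
  "series": [
    [[-0.002,0,0],[0,0,0],0],
    [[-0.002,0,0],[0,0,0],0],
    [[-0.002,0,0],[0,0,0],0],
    [[-0.002,0,0],[0,0,0],0],
    [[-0.002,0,0],[0,0,0],0],
    [[-0.002,0,0],[0,0,0],0],
    [[-0.002,0,0],[0,0,0],0],
    [[-0.002,0,0],[0,0,0],0],
    [[-0.002,0,0],[0,0,0],0],
    [[-0.002,0,0],[0,0,0],0]
  ]
}}

```text
time_s: 13.7
position: [632.6, 0.4, 40.4]
eef_rot: [[-0.987, 0.163, -0.0], [0.163, 0.987, -0.0], [0.0, -0.0, -1.0]]
force: [-2.7, -2.3, 1.6]
width: 0.004
```

Call:
{"name": "play_rows", "arguments": {
  "series": [
    [[-0.001,0,0],[0,0,0],0],
    [[-0.001,0,0],[0,0,0],0],
    [[-0.001,0,0],[0,0,0],0],
    [[-0.001,0,0],[0,0,0],0],
    [[-0.001,0,0],[0,0,0],0],
    [[-0.001,0,0],[0,0,0],0],
    [[-0.001,0,0],[0,0,0],0],
    [[-0.001,0,0],[0,0,0],0],
    [[0,0,0],[0,0,0],0]
  ]
}}

```text
time_s: 14.45
position: [640.7, -0.7, 40.4]
eef_rot: [[-0.987, 0.163, 0.0], [0.163, 0.987, 0.0], [-0.0, 0.0, -1.0]]
force: [-2.8, -1.2, -0.7]
width: 0.008
```

Call:
{"name": "play_rows", "arguments": {
  "series": [
    [[-0.001,0,0],[0,0,0],0],
    [[-0.001,0,0],[0,0,0],0],
    [[-0.001,0,0],[0,0,0],0],
    [[-0.001,0,0],[0,0,0],0],
    [[-0.001,0,0],[0,0,0],0],
    [[0,0,0],[0,0,0],0]
  ]
}}

```text
time_s: 14.95
position: [644.8, -1.4, 40.4]
eef_rot: [[-0.987, 0.163, -0.002], [0.163, 0.987, 0.0], [0.002, 0.0, -1.0]]
force: [-5.0, -1.2, 2.1]
width: 0.007
```

Call:
{"name": "play_rows", "arguments": {
  "series": [
    [[-0.001,0,0],[0,0,0],0],
    [[-0.001,0,0],[0,0,0],0],
    [[-0.001,0,0],[0,0,0],0],
    [[0,0,0],[0,0,0],0]
  ]
}}

```text
time_s: 15.28
position: [644.8, -1.4, 40.4]
eef_rot: [[-0.987, 0.163, -0.008], [0.163, 0.987, 0.001], [0.009, -0.0, -1.0]]
force: [-12.7, 0.4, 7.4]
width: 0.005
```

The force rose to 12.7 N with no further motion at u ≈ 159 mm. The rack position predicts home at about the same place, so this is the stop. Backing off.

Call:
{"name": "play_rows", "arguments": {
  "series": [
    [[0.005,0,0],[0,0,0],0],
    [[0.01,0,0],[0,0,0],0],
    [[0.02,0,0],[0,0,0],0],
    [[0.03,0,0],[0,0,0],0],
    [[0.03,0,0],[0,0,0],0],
    [[0.03,0,-0.03],[0,0,0],0],
    [[0.03,0,-0.04],[0,0,0],0],
    [[0,0,-0.04],[0,0,0],0],
    [[0,0,-0.04],[0,0,0],0],
    [[0,0,0],[0,0,0],0]
  ]
}}

```text
time_s: 16.12
position: [508.4, 22.2, 193.5]
eef_rot: [[-0.986, 0.162, 0.022], [0.162, 0.987, -0.002], [-0.022, 0.002, -1.0]]
force: [1.6, 0.3, 1.2]
width: 0.004
```

```bash
python3 - <<'E'
from h import *
rep()
A=env.read_camera("top");B=env.read_camera("scene")
for n,c in(("top",A),("scene",B)):
  for q,z in(("tray_front",31),("mill",0),("mug",0),("bowl",0),("spoon",0)):
    for r in env.tip_of(c,q)[:1]:
      p=onz(c,*r["pixel"],z)[:2];print(n,q,round(r["p"],2),np.round(p),"u %.0f"%((p-[496,24.2])@U))
a=A["color"][70:250,175:345];b=B["color"][130:330,215:455]
cv2.imwrite("pics/i1.png",np.hstack([cv2.resize(a,(380,402),interpolation=cv2.INTER_CUBIC),cv2.resize(b,(420,402),interpolation=cv2.INTER_CUBIC)]))
E
```

```text
16.12 pos [508.4  22.2 193.5] u 12.6 v 0.0 F [1.6 0.3 1.2] w 0.0
[[-0.986  0.162  0.022]
 [ 0.162  0.987 -0.002]
 [-0.022  0.002 -1.   ]]
top mill 0.77 [605. 233.] u 74
top bowl 0.62 [724. 237.] u 191
top spoon 0.61 [ 570. -317.] u 128
scene mill 0.76 [601. 243.] u 68
scene mug 0.61 [ 507. -200.] u 47
scene bowl 0.92 [740. 241.] u 205
scene spoon 0.76 [ 564. -316.] u 122
```

View pics/i1.png

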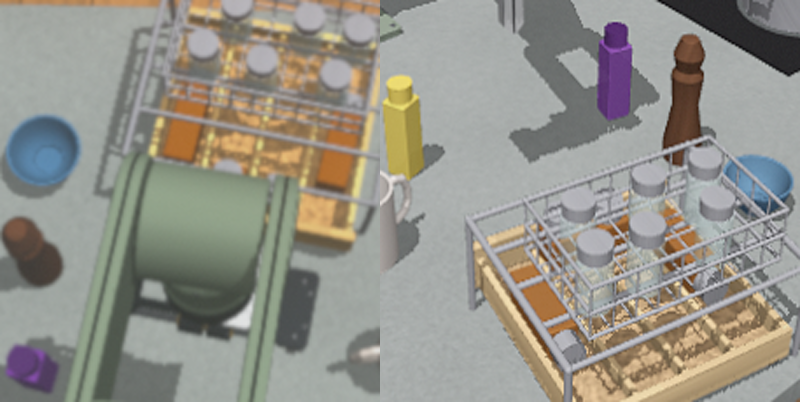

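The tray is under the rack with both tall vials lying flat: (183,125) and (335,160) in the left half. The arm hides the squat vials, so I'll move it clear and check them.

Call:
{"name": "play_rows", "arguments": {
  "series": [
    [[0.01,0.03,-0.005],[0,0,0],0],
    [[0.01,0.03,-0.005],[0,0,0],0],
    [[0.01,0.03,0],[0,0,0],0],
    [[0.01,0.03,0],[0,0,0],0],
    [[0.01,0.03,0],[0,0,0],0],
    [[0.01,0.03,0],[0,0,0],0],
    [[0.01,0.03,0],[0,0,0],0],
    [[0.01,0.03,0],[0,0,0],0],
    [[0.01,0.03,0],[0,0,0],0],
    [[0,0,0],[0,0,0],0]
  ]
}}

```text
time_s: 17.55
position: [454.8, 308.1, 193.1]
eef_rot: [[-0.987, 0.158, -0.0], [0.158, 0.987, 0.003], [0.001, 0.003, -1.0]]
force: [-0.5, -0.8, 0.1]
width: 0.008
```

```bash
python3 - <<'E'
from h import *
rep()
A=env.read_camera("top");B=env.read_camera("scene")
for r in env.tip_of(A,"tray_front")[:1]:
  p=onz(A,*r["pixel"],31)[:2];print(round(r["p"],2),np.round(p),"u %.0f"%((p-[496,24.2])@U))
for r in env.tip_of(A,"squat_1")[:4]:
  p=onz(A,*r["pixel"],22)[:2]-[496,24.2];print("squat",round(r["p"],2),np.round([p@U,p@V]))
cv2.imwrite("pics/j1.png",cv2.resize(A["color"][60:210,190:370],(720,600),interpolation=cv2.INTER_CUBIC))
E
```

```text
17.55 pos [454.8 308.1 193.1] u -86.6 v 273.5 F [-0.5 -0.8  0.1] w 0.01
[[-0.987  0.158 -0.   ]
 [ 0.158  0.987  0.003]
 [ 0.001  0.003 -1.   ]]
0.83 [651.  -2.] u 157
squat 0.73 [287.  88.]
squat 0.72 [198.  28.]
squat 0.53 [190. -35.]
```

View pics/j1.png

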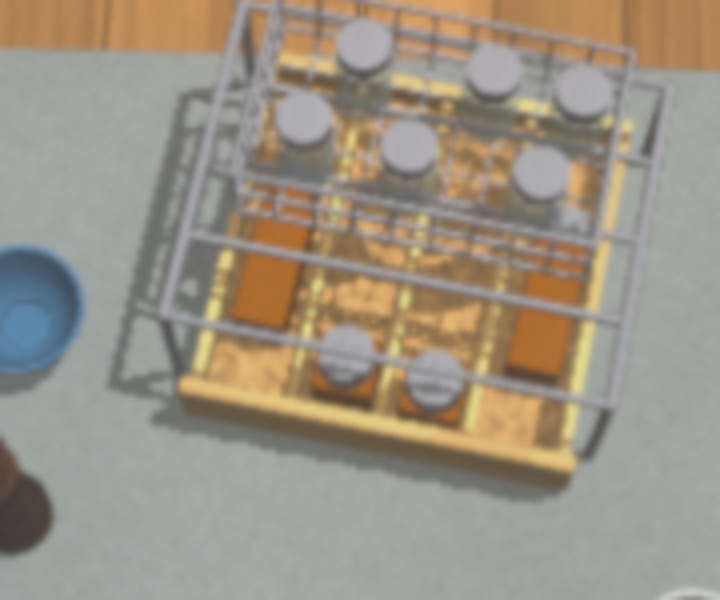

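The picture shows the tray under the rack, with both tall vials flat in the outer lanes at (268,275) and (543,325). The squat vials stand at (345,355) and (433,378), and the arm is clear. Handing in.

```bash
python3 -c "from h import *;print(env.job_done())"
```

```text
the job is handed in; nothing more can be done
None
```

I pushed both tall vials over with closed fingertips; each lies flat along its outer lane with its cap towards the rack. I then pushed the tray home by the middle of its front board and handed the job in at about 17.6 s of the 58 s allowed.

**Tray home:** The tray slid at about 3–5 N, then stopped dead while the force rose to about 13 N. Its front board had moved about 159 mm by the arm's reading and 157 mm by the camera. Home predicted from the rack's position was about 159 mm. The tray's start position isn't known exactly, so "home" rests on the stop force and that match.

**Vials:** The last top picture shows both tall vials flat in their lanes and both squat vials standing. I judged the angles by eye and did not measure them.

**Bystanders:** The mill and bowl showed no visible movement. Before and after estimates, where I had both, differed by at most about 17 mm (mill, scene camera). That is detector scatter on things the arm never came near. There was no scene-camera reading of the bowl before the job or top-camera reading of the mug after it.

**Checks that failed or disagreed:** The detector missed the front board in the two pictures taken while the arm hid it, and found it once the arm was clear. Its top "squat" hit in the last picture was really a lying tall vial.

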